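# Set the dried sharpening stones out in their holders

## Robot

A 6-joint arm with a two-finger parallel gripper is mounted at the origin on a cart in front of the work surface, level with it; the furniture and walls round the work are solid. World frame = base frame: x ahead of the robot, y to its left, z up, the work surface at z = 0. Lengths are in m, angles in rad, forces in N, time in s.
With the tool pointing down it reaches from about 0.375 to 0.9 m from the base axis. Payload 3.1 kg.
Tool frame: the origin (TCP) lies midway between the tips of the shut fingers; the grasp point (between the pads) lies 19 mm behind it; z points along the fingers, y is the line along which they close (so a half turn about z gives the same grasp; the last joint's range is limited). The gripper opens to 85 mm and grips with 20 to 120 N. Pads are 22 mm wide; open, the fingers measure 114 mm over their backs; the gripper's body (76 mm by 85 mm) begins 54 mm behind the grasp point. The pads swing forward as they close: fully open they stand 13 mm farther back than shut.
Start: joints at [-1.51, 0.527, 1.433, -0, 1.181, -0.178], TCP at [0.148, -0.607, 0.231] pointing down, gripper open.
Joint ranges: [-3.08, 3.08], [-0.75, 2.2], [0.22, 2.44], [-1.43, 4.57], [0, 2.65], [-2.85, 2.85]. Speed limits (rad/s): [2.79, 2.79, 3.14, 3.14, 3.14, 3.14].

## Interface

Orientations are given as a unit quaternion [x, y, z, w].
In Python, from station import manip gives the robot as it stands.
- The arm moves only by the tool drive_tool, never from a script. Its argument "motion" is a list that holds one entry, the list of rows, each a list of 5 numbers: the finger opening in mm, from 0 to 85.4, then the shift along the tool's x, y, z in units of 30 mm (1.0 is 30 mm), then the turn about the tool's z in units of 8 degrees (1.0 is 8 degrees). In form: [[[fingers, x, y, z, yaw], ...]]. A call has 1 to 10 rows; each row is the pose to reach, as a shift and turn from the pose commanded when the call began, along the tool's axes at that moment; what a row does not reach only later rows make up. A row lasts 1/10 s, in which the tool goes at most 50 mm and 8.59 degrees, less where a joint would pass 70% of its speed; a pose out of reach is approached as far as the arm can. A call with a gripper value outside its range is refused whole. The fingers move at their own pace and stop on an object; "squeeze" is the grip in N (left out, the last holds). Time passes only in rows, so rows that repeat a pose let the fingers close. It gives the time, the measured TCP pose, the force, the opening and the grip force at its end, in the units of the state.
- manip.sense(): the state, without advancing time (a new reading comes with each control period).
- manip.snapshot(name): name is "scene" or "top" or "wrist"; returns the picture (420x560x3 uint8, red, green, blue); there is no depth.
- manip.camera_model(name): a dict with "fov_y" (degrees; the focal length in pixels is half the picture's height over the tangent of half this angle, whatever the lens; pixels are square), "cx", "cy" (the principal point, pixels), "origin" and "orientation" of the camera in the world. Camera axes: x right, y up, looking along -z (the intrinsics and any distortion apply to the point x, -y, -z); pixel columns grow to the right and rows downward; lengths in m; the calibration is good to about 2 mm. A picture is of the moment at which its call begins: read the wrist's pose just before it. camera_model takes no time and is no camera call; for the wrist camera it gives the pose at the moment of the call.
- manip.sign_off(): hands the job in; it is judged then, once.
The state is a dict: "t": time; "q": joint angles; "qd": joint speeds; "tau": joint torques, N m; "tcp_pos": TCP position; "tool_rot": TCP orientation; "force": force on the tool from outside, world axes, zero at the start; "ft_torque": the same for the moment, N m; "finger_gap": opening from 0.0 (shut) to 1.0 (fully open); "gripper_force": force on a finger pad.
Only numpy, scipy, OpenCV 4.12 (cv2) and the standard library are available. Lean on these libraries where they do the work, as an engineer would, in place of code of your own. Each camera call takes 0.05 s, during which the arm holds its last target. There are 200 camera calls.

## Task

The four sharpening stones have been left stacked crosswise to dry. Take the stack apart and lay each stone in its own holder, the one whose recess is cut to its length and width, right way up and flat down on the recess floor. Stones chip, so set them down rather than letting them fall, and leave the tin and the carved rosette where they are.

Things in the scene. Friction and masses are not known exactly. Their poses are not given: they have to be found in the camera images.
- grey_stone: Loose sharpening stone, coarse stone: plain dark grey block, 120 long x 54 wide x 25 thick, 0.36 kg give or take 30%. Origin: centre of its underside; x along its length, y across its width, z up. At the start it is the lowest of the stack, flat on the bench; the stones lie roughly crosswise, middle over middle within about 10 mm.
- red_stone: Loose sharpening stone, medium stone: plain brick-red (orange-red) block, 108 long x 46 wide x 24 thick, 0.26 kg give or take 30%. Origin: centre of its underside; x along its length, y across its width, z up. At the start it lies across the grey stone; the stones lie roughly crosswise, middle over middle within about 10 mm.
- blue_stone: Loose sharpening stone, two-grit stone: block with a blue upper half and a yellow lower half, 82 long x 55 wide x 23 thick, 0.20 kg give or take 30%. Origin: centre of its underside; x along its length, y across its width, z up. At the start it lies across the red stone; the stones lie roughly crosswise, middle over middle within about 10 mm.
- white_stone: Loose sharpening stone, finest stone: narrow off-white block, 100 long x 34 wide x 22 thick, 0.16 kg give or take 30%. Origin: centre of its underside; x along its length, y across its width, z up. At the start it lies on top of the stack, across the blue stone; the stones lie roughly crosswise, middle over middle within about 10 mm.
- grey_holder: Holder for the grey stone, fixed to the bench: dark brown wooden block 164 x 86 x 17, brass screw at each end, open-topped recess 132 x 66 (6 mm play round the stone), 7 deep with the top 4 mm bevelled outward; its dark grey rubber floor is 10 above the bench. A seated stone stands proud of the rim. Origin: under the recess's middle, at bench height; x along its length, z up.
- red_holder: Holder for the red stone, fixed to the bench: pale wooden block 152 x 78 x 17, brass screw at each end, open-topped recess 120 x 58 (6 mm play round the stone), 7 deep with the top 4 mm bevelled outward; its dark grey rubber floor is 10 above the bench. A seated stone stands proud of the rim. Origin: under the recess's middle, at bench height; x along its length, z up.
- blue_holder: Holder for the blue stone, fixed to the bench: blue plastic block 126 x 87 x 17, brass screw at each end, open-topped recess 94 x 67 (6 mm play round the stone), 7 deep with the top 4 mm bevelled outward; its dark grey rubber floor is 10 above the bench. A seated stone stands proud of the rim. Origin: under the recess's middle, at bench height; x along its length, z up.
- white_holder: Holder for the white stone, fixed to the bench: grey plastic block 144 x 66 x 17, brass screw at each end, open-topped recess 112 x 46 (6 mm play round the stone), 7 deep with the top 4 mm bevelled outward; its dark grey rubber floor is 10 above the bench. A seated stone stands proud of the rim. Origin: under the recess's middle, at bench height; x along its length, z up.
- tin: Bystander: upright pale grey metal tin, 78 across, 100 tall, loose; it stays where it is. Origin: centre of its base.
- carving: Bystander: half-carved pale wooden rosette like a flower, 99 across, 25 thick, lying loose; it stays where it is. Origin: centre of its underside.

How it is judged:
At the end, for the whole second after the job is handed in: Every stone lies in its own holder: centre within 10 mm of the recess centre, underside on the recess floor (not more than 2.5 mm above it), level within 0.05 rad, at rest (horizontal distance between grey_stone and grey_holder below 0.01 m and z of grey_stone in the frame of grey_holder below 0.0125 m and angle between each of grey_stone, red_stone, blue_stone, white_stone's own z axis and vertical below 0.05 rad and linear speed of each of grey_stone, red_stone, blue_stone, white_stone below 0.02 m/s and horizontal distance between red_stone and red_holder below 0.01 m and z of red_stone in the frame of red_holder below 0.0125 m and horizontal distance between blue_stone and blue_holder below 0.01 m and z of blue_stone in the frame of blue_holder below 0.0125 m and horizontal distance between white_stone and white_holder below 0.01 m and z of white_stone in the frame of white_holder below 0.0125 m); the robot touches nothing.
It fails at once if a stone is dropped or thrown: it moves faster than 0.6 m/s (a fall of about 18 mm) while no finger touches it ((linear speed of grey_stone above 0.6 m/s and contact force between the fingers and grey_stone below 0.05 N) or (linear speed of red_stone above 0.6 m/s and contact force between the fingers and red_stone below 0.05 N) or (linear speed of blue_stone above 0.6 m/s and contact force between the fingers and blue_stone below 0.05 N) or (linear speed of white_stone above 0.6 m/s and contact force between the fingers and white_stone below 0.05 N)).
It fails at once if the tin or the carving is pushed more than 20 mm (distance of any of tin, carving from where it was at the start of the episode above 0.02 m).
It fails at once if the tin is tipped by more than 0.35 rad (angle between tin's own z axis and vertical above 0.35 rad).
It also fails if it takes over 115 s, if anything falls off the work surface, if the arm or the gripper's body presses on something with over 40 N, if the wrist force passes 120 N, or if a joint passes its speed limit or range.

## Working session

There is one attempt and no reset: what is moved stays moved. The work goes in short steps, Python scripts to look and compute and a tool call to move; the robot and the scene stay as the last step left them, time stands still between calls to the robot, and variables do not carry over. Pictures are saved under pics/ and viewed, at most 14 in all, crops included, and the job is handed in when it is done.

Besides the shell and the picture viewer there is one more tool, called after "Emit:" as a command line: name --argument value ..., lists and objects as JSON in quotes. drive_tool: Moves the arm, as the interface text tells. Its arguments: {"type":"object","properties":{"motion":{"type":"array","items":{"type":"array","items":{"type":"array","items":{"type":"number"}}}},"squeeze":{"type":"number"}},"required":["motion"]}

```bash
mkdir -p pics; ls; python3 - <<'E'
from station import manip
import cv2
for n in ("scene","top"):
    m=manip.camera_model(n);print(n,m)
    cv2.imwrite(f"pics/{n}0.png",manip.snapshot(n)[:,:,::-1])
print(manip.camera_model("wrist"))
print(manip.sense())
E
```

```text
pics
scene {'fov_y': 52.215623111077505, 'cx': 277.742445434685, 'cy': 216.75918147138782, 'origin': array([0.00491317, 0.54494494, 0.88509968]), 'orientation': array([-0.1192802 ,  0.34972638,  0.8715911 , -0.32216867])}
top {'fov_y': 46.47951149368426, 'cx': 279.54902574251116, 'cy': 213.5525281255937, 'origin': array([ 0.3639482 , -0.05095547,  1.16507387]), 'orientation': array([ 0.03131309, -0.03216418, -0.69963981,  0.71308421])}
{'fov_y': 63.94903352923551, 'cx': 277.5271771115209, 'cy': 212.69884179773467, 'origin': array([ 0.22396733, -0.58825152,  0.37361496]), 'orientation': array([-0.1198792 ,  0.09517679, -0.60993818,  0.77752541])}
{'t': 0.1, 'q': array([-1.51047774e+00,  5.28397801e-01,  1.43378272e+00,  1.44373986e-05,
        1.18141449e+00, -1.78492659e-01]), 'qd': array([-0.0009432 , -0.00124923, -0.00313977,  0.00082356, -0.00112488,
        0.00023681]), 'tau': array([-2.45013780e-04, -4.43304455e+01, -1.78587288e+01, -2.28953159e-04,
        3.89968656e-03,  4.79463381e-06]), 'tcp_pos': array([ 0.14783943, -0.60659224,  0.23041365]), 'tool_rot': array([ 9.92879444e-01,  1.19119296e-01,  6.57862255e-05, -9.99037631e-04]), 'force': array([ 0.12661525, -0.76225023,  0.24932944]), 'ft_torque': array([0.0083044 , 0.00062532, 0.01247369]), 'gripper_force': 0.0, 'finger_gap': 1.0010543895598485}
```

View pics/top0.png

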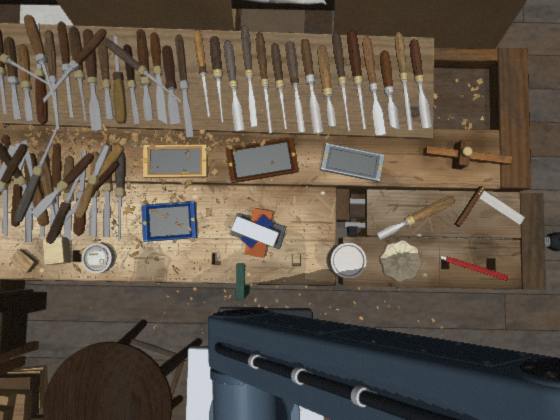

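View pics/scene0.png

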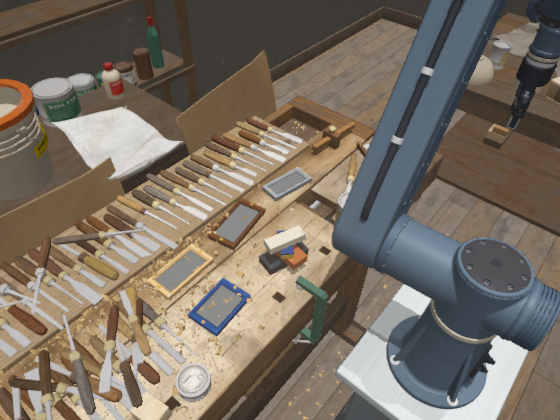

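The top view (image up is +x, right is −y) shows:
- Holders: pale/red (175,160), brown/grey (263,159), grey/white (352,161) and blue (170,221).
- The stack at (258,232), with white on top.
- The tin at (348,260) and the rosette at (400,260).

The scene view agrees.

```bash
cat > h.py <<'E'
from station import manip
import numpy as np, cv2
from scipy.spatial.transform import Rotation as R
def ray(m,px,z):
    px=np.atleast_2d(np.asarray(px,float)); f=210/np.tan(np.radians(m["fov_y"]/2))
    d=np.c_[(px[:,0]-m["cx"])/f,-(px[:,1]-m["cy"])/f,-np.ones(len(px))]
    d=R.from_quat(m["orientation"]).apply(d); o=np.array(m["origin"])
    return (o+d*((z-o[2])/d[:,2])[:,None])[:,:2]
def proj(m,p):
    f=210/np.tan(np.radians(m["fov_y"]/2))
    c=R.from_quat(m["orientation"]).inv().apply(np.atleast_2d(p)-m["origin"])
    return np.c_[m["cx"]-f*c[:,0]/c[:,2],m["cy"]+f*c[:,1]/c[:,2]]
def rect(m,mask,z):
    """largest blob of mask -> world rectangle at height z: centre, (L,W) mm, yaw deg of long axis"""
    c,_=cv2.findContours(mask.astype(np.uint8),cv2.RETR_EXTERNAL,cv2.CHAIN_APPROX_NONE)
    c=max(c,key=cv2.contourArea)[:,0]
    w=ray(m,c,z); (cx,cy),(a,b),t=cv2.minAreaRect((w*1000).astype(np.float32))
    if a<b: a,b,t=b,a,t+90
    return np.round([cx,cy,a,b,(t+90)%180-90],1),c
def yaw():
    s=manip.sense(); X=R.from_quat(s["tool_rot"]).as_matrix(); return s,X
E
python3 - <<'E'
from h import *
im=cv2.imread("pics/top0.png"); m=manip.camera_model("top")
hsv=cv2.cvtColor(im,cv2.COLOR_BGR2HSV)
for n,(u,v) in dict(red=(175,160),grey=(263,159),white=(352,161),blue=(170,221)).items():
    roi=np.zeros(im.shape[:2],bool); roi[v-28:v+28,u-42:u+42]=1
    lab=cv2.cvtColor(im,cv2.COLOR_BGR2LAB).astype(float)
    ref=np.median(lab[v-6:v+7,u-10:u+11].reshape(-1,3),0)
    mask=(np.linalg.norm(lab-ref,axis=2)<22)&roi
    mask=cv2.morphologyEx(mask.astype(np.uint8),cv2.MORPH_CLOSE,np.ones((3,3)));mask=cv2.morphologyEx(mask,cv2.MORPH_OPEN,np.ones((5,5)))
    r,c=rect(m,mask,.010); print(n,r,ref); cv2.drawContours(im,[c[:,None]],-1,(0,255,0),1)
roi=np.zeros(im.shape[:2],bool); roi[200:265,215:300]=1
mask=(hsv[...,2]>170)&(hsv[...,1]<60)&roi
r,c=rect(m,mask,.094); print("whitestone",r); cv2.drawContours(im,[c[:,None]],-1,(0,255,0),1)
cv2.imwrite("pics/ov.png",cv2.resize(im[130:270,130:395],None,fx=3,fy=3,interpolation=cv2.INTER_CUBIC))
E
```

```text
red [589.5 201.3 119.5  58.2 -88.9] [128. 127. 128.]
grey [597.4  -5.9 129.9  63.9 -79.3] [130. 127. 128.]
white [ 590.5 -222.3  123.3   83.4   79.5] [123. 127. 128.]
blue [445.4 210.5  91.5  64.9 -84.8] [139. 127. 128.]
whitestone [421.    3.3  98.2  32.2  69.3]
```

View pics/ov.png

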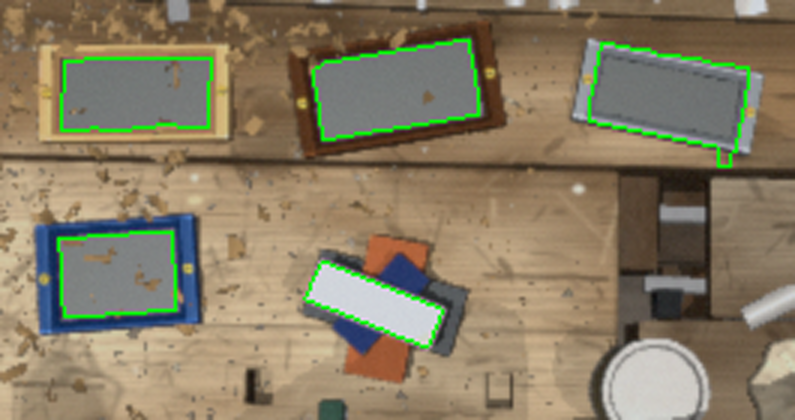

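The recess floor outlines fit red, grey and blue to within 3 mm of the stated sizes, and the white stone measures 98x32. The white holder mask leaked onto its rim, so I'll tighten it and plan the first move.

```bash
cat >> h.py <<'E'
def plan(x,y,z,yw=None):
    """print shift in tool units (30 mm) and turn units (8 deg) from the present pose; x,y,z in mm, yaw of tool x in deg"""
    s=manip.sense(); M=R.from_quat(s["tool_rot"]).as_matrix()
    cur=np.degrees(np.arctan2(M[1,0],M[0,0])); d=M.T@(np.array([x,y,z])/1000-s["tcp_pos"])/.03
    t=0 if yw is None else -((yw-cur+180)%360-180)/8
    print("t",round(s["t"],2),"tcp",np.round(s["tcp_pos"]*1000,1),"yaw",round(cur,1),"tilt",np.round(M[:2,2],4),"F",np.round(s["force"],1),"gap",round(s["finger_gap"]*85.4,1),"-> shift",np.round(d,2),"turn",round(t,2))
E
python3 - <<'E'
from h import *
im=cv2.imread("pics/top0.png"); m=manip.camera_model("top")
lab=cv2.cvtColor(im,cv2.COLOR_BGR2LAB).astype(float); u,v=352,161
ref=np.median(lab[v-6:v+7,u-10:u+11].reshape(-1,3),0)
for th in (6,10,14):
    roi=np.zeros(im.shape[:2],bool); roi[v-28:v+28,u-42:u+42]=1
    mask=(np.linalg.norm(lab-ref,axis=2)<th)&roi
    mask=cv2.morphologyEx(mask.astype(np.uint8),cv2.MORPH_OPEN,np.ones((3,3)));
    print(rect(m,mask,.010)[0])
plan(460,-250,230,69.3)
plan(421,3.3,200,69.3)
E
```

```text
[ 594.9 -222.1  110.1   43.    79.6]
[ 595.6 -219.6  115.3   44.4   79.6]
[ 595.1 -219.   116.7   52.8   85.8]
t 0.1 tcp [ 147.8 -606.6  230.4] yaw 13.7 tilt [-0.0001  0.002 ] F [ 0.1 -0.8  0.2] gap 85.5 -> shift [12.92 -9.09  0.04] turn -6.95
t 0.1 tcp [ 147.8 -606.6  230.4] yaw 13.7 tilt [-0.0001  0.002 ] F [ 0.1 -0.8  0.2] gap 85.5 -> shift [ 13.66 -17.6    1.05] turn -6.95
```

Emit:
drive_tool --motion '[[[85, 1.2, -0.9, 0, -0.7], [85, 2.6, -1.8, 0, -1.4], [85, 4, -2.8, 0, -2.1], [85, 5.4, -3.8, 0, -2.8], [85, 6.8, -4.8, 0, -3.5], [85, 8.2, -5.8, 0, -4.2], [85, 9.6, -6.8, 0, -4.9], [85, 11, -7.8, 0, -5.6], [85, 12.2, -8.6, 0, -6.3], [85, 12.9, -9.1, 0, -6.95]]]' --squeeze 40

```text
t: 1.1
tcp_pos: [0.4608, -0.2473, 0.2311]
tool_rot: [0.821, 0.571, 0.0, -0.001]
force: [0.3, -0.0, 0.4]
finger_gap: 0.995
gripper_force: 0.0
```

```bash
python3 -c "
from h import *
plan(421,3.3,200,69.3)"
```

```text
t 1.1 tcp [ 460.8 -247.3  231.1] yaw 69.7 tilt [-0.0001  0.0012] F [ 0.3 -0.   0.4] gap 85.0 -> shift [ 7.37 -4.15  1.05] turn 0.04
```

Emit:
drive_tool --motion '[[[85, 1, -0.6, 0.1, 0], [85, 2.4, -1.3, 0.3, 0], [85, 3.8, -2.1, 0.5, 0], [85, 5.2, -2.9, 0.7, 0], [85, 6.5, -3.7, 0.9, 0], [85, 7.3, -4.15, 1.05, 0.04], [85, 7.37, -4.15, 1.05, 0.04], [85, 7.37, -4.15, 1.05, 0.04]]]'

```text
t: 1.9
tcp_pos: [0.4213, 0.0008, 0.1998]
tool_rot: [0.824, 0.567, 0.0, 0.0]
force: [-0.5, -0.3, 0.6]
finger_gap: 0.995
gripper_force: 0.0
```

```bash
python3 - <<'E'
from h import *
plan(421,3.3,79,69.3)
m=manip.camera_model("wrist"); im=manip.snapshot("wrist")[:,:,::-1].copy(); cv2.imwrite("pics/w1.png",im)
hsv=cv2.cvtColor(im,cv2.COLOR_BGR2HSV)
mask=(hsv[...,2]>150)&(hsv[...,1]<60)
r,c=rect(m,cv2.morphologyEx(mask.astype(np.uint8),cv2.MORPH_OPEN,np.ones((5,5))),.094); print(r)
im=cv2.drawContours(im,[c[:,None]],-1,(0,255,0),1); cv2.imwrite("pics/w1.png",im)
E
```

```text
t 1.9 tcp [421.3   0.8 199.8] yaw 69.1 tilt [ 0.0003 -0.0004] F [-0.5 -0.3  0.6] gap 85.0 -> shift [ 0.08 -0.04  4.03] turn -0.03
[398.4 113.  129.4  89.  -51.3]
```

View pics/w1.png

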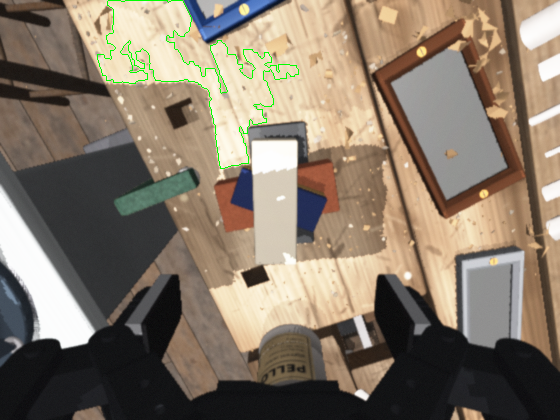

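The wrist view shows the white stone with top corners at about (253,140), (298,140), (255,262) and (297,265), centred between the fingers. I'll check those corners by ray before descending.

```bash
python3 - <<'E'
from h import *
m=manip.camera_model("wrist")
w=ray(m,[(252,140),(298,140),(297,265),(255,263)],.094)*1000
print(np.round(w,1),w.mean(0),cv2.minAreaRect(w.astype(np.float32)))
E
```

```text
[[424.7  57. ]
 [456.   45. ]
 [421.1 -49.1]
 [389.7 -35.1]] [422.86936487   4.46333164] ((422.9066162109375, 3.9598388671875), (100.44017028808594, 34.30137634277344), 69.18144226074219)
```

Emit:
drive_tool --motion '[[[85, 0.1, -0.05, 0.7, 0], [85, 0.1, -0.05, 1.6, 0], [85, 0.1, -0.05, 2.5, 0], [85, 0.1, -0.05, 3.2, 0], [85, 0.1, -0.05, 3.7, 0], [85, 0.1, -0.05, 4.0, 0], [60, 0.1, -0.05, 4.0, 0], [45, 0.1, -0.05, 4.0, 0], [20, 0.1, -0.05, 4.0, 0], [20, 0.1, -0.05, 4.0, 0]]]' --squeeze 40

```text
t: 2.95
tcp_pos: [0.4212, 0.0036, 0.0808]
tool_rot: [0.824, 0.566, 0.001, 0.001]
force: [-0.4, -1.2, 0.9]
finger_gap: 0.384
gripper_force: 39.5
```

Emit:
drive_tool --motion '[[[20, 0, 0, 0, 0], [20, 0, 0, 0, 0], [20, 0, 0, 0, 0]]]'

```text
t: 3.25
tcp_pos: [0.4212, 0.0036, 0.0807]
tool_rot: [0.824, 0.566, 0.001, 0.001]
force: [-0.7, -0.8, 6.3]
finger_gap: 0.385
gripper_force: 40.4
```

```bash
python3 - <<'E'
from h import *
plan(422,3.7,160)
cv2.imwrite("pics/w2.png",manip.snapshot("wrist")[:,:,::-1])
E
```

```text
t 3.25 tcp [421.2   3.6  80.7] yaw 69.0 tilt [ 0.0017 -0.0007] F [-0.7 -0.8  6.3] gap 32.9 -> shift [ 0.01  0.03 -2.64] turn 0
```

View pics/w2.png

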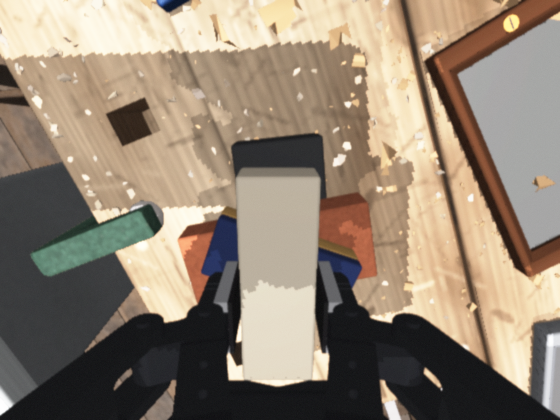

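The stone is held squarely between the pads. The opening reads 32.9 against a 34 mm stone, and the grip is 40 N. I'll lift slowly.

Emit:
drive_tool --motion '[[[20, 0, 0, -0.1, 0], [20, 0, 0, -0.3, 0], [20, 0, 0, -0.6, 0], [20, 0, 0, -1.2, 0], [20, 0, 0, -2, 0], [20, 0, 0, -2.8, 0], [20, 0, 0, -3.4, 0], [20, 0, 0, -3.6, 0], [20, 0, 0, -3.6, 0]]]'

```text
t: 4.2
tcp_pos: [0.4211, 0.0037, 0.1887]
tool_rot: [0.824, 0.566, 0.001, 0.001]
force: [0.5, -0.0, -0.9]
finger_gap: 0.387
gripper_force: 40.1
```

```bash
python3 - <<'E'
from h import *
plan(595,-222,140,79.6)
m=manip.camera_model("top"); im=manip.snapshot("top")[:,:,::-1].copy(); cv2.imwrite("pics/t1.png",im)
E
```

```text
t 4.2 tcp [421.1   3.7 188.7] yaw 69.0 tilt [ 0.0023 -0.0006] F [ 0.5 -0.  -0.9] gap 33.1 -> shift [-4.94  8.11  1.64] turn -1.33
```

Emit:
drive_tool --motion '[[[20, -0.3, 0.4, 0, -0.1], [20, -0.8, 1.3, 0.1, -0.3], [20, -1.5, 2.4, 0.3, -0.5], [20, -2.2, 3.6, 0.5, -0.7], [20, -2.9, 4.8, 0.8, -0.9], [20, -3.6, 6.0, 1.1, -1.1], [20, -4.3, 7.1, 1.4, -1.2], [20, -4.7, 7.8, 1.6, -1.3], [20, -4.94, 8.11, 1.64, -1.33], [20, -4.94, 8.11, 1.64, -1.33]]]'

```text
t: 5.25
tcp_pos: [0.5942, -0.2227, 0.1368]
tool_rot: [0.769, 0.64, -0.0, -0.001]
force: [-0.6, -0.1, -1.9]
finger_gap: 0.382
gripper_force: 40.1
```

```bash
python3 - <<'E'
from h import *
plan(595,-222,19,79.6)
m=manip.camera_model("wrist"); im=manip.snapshot("wrist")[:,:,::-1].copy(); cv2.imwrite("pics/w3.png",im)
E
```

```text
t 5.25 tcp [ 594.2 -222.7  136.8] yaw 79.5 tilt [-0.0023  0.0013] F [-0.6 -0.1 -1.9] gap 32.7 -> shift [0.02 0.03 3.93] turn -0.01
```

View pics/w3.png

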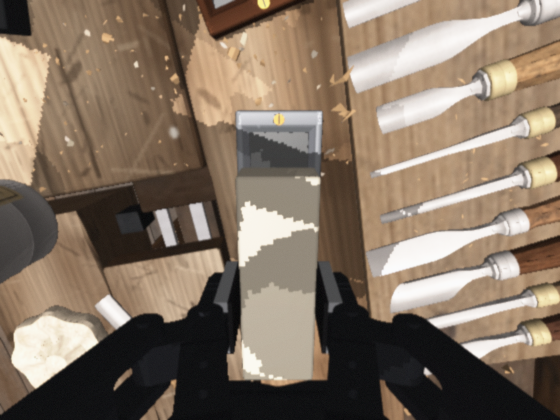

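The white stone hangs square over its holder, whose far end edge runs from (237,111) to (322,111). I'll check that edge by ray while descending part way.

```bash
python3 - <<'E'
from h import *
m=manip.camera_model("wrist")
w=ray(m,[(237,111),(322,111)],.017).mean(0)*1000
a=np.radians(79.6);print(w, "centre", w-72*np.array([np.cos(a),np.sin(a)]))
E
```

```text
[ 608.73608028 -148.49094539] centre [ 595.73870182 -219.30809129]
```

Emit:
drive_tool --motion '[[[20, 0.02, 0.03, 0.5, 0], [20, 0.02, 0.03, 1.2, 0], [20, 0.02, 0.03, 2, 0], [20, 0.02, 0.03, 2.6, 0], [20, 0.02, 0.03, 3, 0], [20, 0.02, 0.03, 3.2, 0], [20, 0.02, 0.03, 3.2, 0]]]'

```text
t: 6.0
tcp_pos: [0.595, -0.2207, 0.0419]
tool_rot: [0.768, 0.64, -0.0, -0.001]
force: [0.1, -0.8, -1.5]
finger_gap: 0.387
gripper_force: 40.1
```

```bash
python3 - <<'E'
from h import *
plan(595,-222,19,79.6)
E
```

```text
t 6.0 tcp [ 595.  -220.7   41.9] yaw 79.6 tilt [-0.0015  0.0009] F [ 0.1 -0.8 -1.5] gap 33.0 -> shift [-0.04  0.01  0.76] turn 0.0
```

Emit:
drive_tool --motion '[[[20, 0, 0, 0.2, 0], [20, 0, 0, 0.4, 0], [20, 0, 0, 0.5, 0], [20, 0, 0, 0.58, 0], [20, 0, 0, 0.64, 0], [20, 0, 0, 0.7, 0], [20, 0, 0, 0.74, 0], [20, 0, 0, 0.77, 0], [20, 0, 0, 0.77, 0]]]'

```text
t: 6.9
tcp_pos: [0.5956, -0.2215, 0.0194]
tool_rot: [0.768, 0.64, 0.0, 0.0]
force: [-0.2, 0.5, -1.1]
finger_gap: 0.384
gripper_force: 40.1
```

Emit:
drive_tool --motion '[[[20, 0, 0, 0.02, 0], [20, 0, 0, 0.04, 0], [20, 0, 0, 0.06, 0], [20, 0, 0, 0.06, 0]]]'

```text
t: 7.3
tcp_pos: [0.5957, -0.2216, 0.0193]
tool_rot: [0.768, 0.64, 0.0, 0.0]
force: [-3.4, 1.0, 7.3]
finger_gap: 0.389
gripper_force: 41.1
```

Emit:
drive_tool --motion '[[[36, 0, 0, 0, 0], [42, 0, 0, 0, 0], [60, 0, 0, 0, 0], [80, 0, 0, -0.1, 0], [85, 0, 0, -0.5, 0], [85, 0, 0, -1.2, 0], [85, 0, 0, -2.4, 0], [85, 0, 0, -3.6, 0], [85, 0, 0, -4.6, 0], [85, 0, 0, -5, 0]]]'

```text
t: 8.3
tcp_pos: [0.5975, -0.2225, 0.1722]
tool_rot: [0.768, 0.64, 0.001, 0.003]
force: [1.1, 0.0, 0.1]
finger_gap: 0.993
gripper_force: 0.0
```

```bash
python3 - <<'E'
from h import *
plan(420,0,180,90)
m=manip.camera_model("top"); im=manip.snapshot("top")[:,:,::-1].copy(); cv2.imwrite("pics/t2.png",im)
cv2.imwrite("pics/t2w.png",manip.snapshot("wrist")[:,:,::-1])
t1=cv2.imread("pics/t1.png")[190:280,200:320]; t2=im[110:210,290:410]
cv2.imwrite("pics/t2c.png",np.hstack([cv2.resize(t1,(400,300),interpolation=3),cv2.resize(t2,(360,300),interpolation=3)]))
E
```

```text
t 8.3 tcp [ 597.5 -222.5  172.2] yaw 79.6 tilt [ 0.0063 -0.0037] F [1.1 0.  0.1] gap 84.8 -> shift [ 6.23 -7.15 -0.33] turn -1.3
```

View pics/t2c.png

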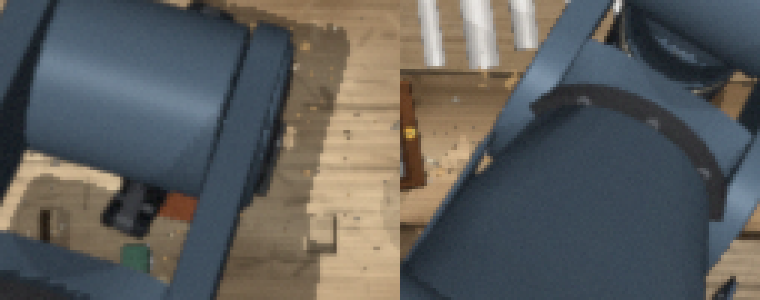

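The arm hides the white holder from the top camera. The stack should be clear in the same frame, so I'll segment the blue stone there, and the white stone in the wrist picture.

```bash
python3 - <<'E'
from h import *
im=cv2.imread("pics/t2.png"); m=manip.camera_model("top"); hsv=cv2.cvtColor(im,cv2.COLOR_BGR2HSV)
roi=np.zeros(im.shape[:2],bool); roi[195:275,205:310]=1
H,S,V=cv2.split(hsv)
mb=(H>100)&(H<130)&(S>100)&roi; mr=((H<12)|(H>172))&(S>120)&roi
print("blue",rect(m,mb,.072)[0],"red",rect(m,mr,.049)[0])
mw=cv2.imread("pics/t2w.png"); o=im[190:280,200:320]
cv2.imwrite("pics/t2d.png",np.hstack([cv2.resize(o,(400,300),interpolation=3),cv2.resize(mw,(400,300))]))
E
```

```text
Traceback (most recent call last):
  File "h.py", line 16, in rect
    c=max(c,key=cv2.contourArea)[:,0]
      ~~~^^^^^^^^^^^^^^^^^^^^^^^
ValueError: max() iterable argument is empty
```

Emit:
drive_tool --motion '[[[85, 0.4, -0.5, 0, -0.1], [85, 1.2, -1.4, 0, -0.3], [85, 2.1, -2.4, -0.1, -0.5], [85, 3, -3.4, -0.1, -0.7], [85, 3.9, -4.4, -0.2, -0.9], [85, 4.8, -5.4, -0.3, -1.1], [85, 5.6, -6.4, -0.3, -1.2], [85, 6.1, -7, -0.3, -1.3], [85, 6.2, -7.15, -0.33, -1.3], [85, 6.2, -7.15, -0.33, -1.3]]]'

```text
t: 9.4
tcp_pos: [0.4177, 0.0005, 0.177]
tool_rot: [0.707, 0.707, -0.0, -0.001]
force: [-0.3, 0.3, 0.0]
finger_gap: 0.993
gripper_force: 0.0
```

```bash
python3 - <<'E'
from h import *
s=manip.sense(); print(s["tcp_pos"])
m=manip.camera_model("wrist"); im=manip.snapshot("wrist")[:,:,::-1].copy(); cv2.imwrite("pics/w4.png",im)
H,S,V=cv2.split(cv2.cvtColor(im,cv2.COLOR_BGR2HSV))
mb=(H>100)&(H<130)&(S>100); mb[:,:150]=0
mr=((H<12)|(H>172))&(S>120)
for n,k,z in(("blue",mb,.072),("red",mr,.049)):
    try:
        r,c=rect(m,k,z);print(n,r)
        cv2.drawContours(im,[c[:,None]],-1,(0,255,0),1)
    except Exception as e: print(e)
cv2.imwrite("pics/w4o.png",np.hstack([cv2.resize(im,(400,300)),cv2.resize(cv2.imread("pics/t2w.png"),(400,300))]))
E
```

```text
[0.41765148 0.00049733 0.17698622]
blue [423.1   2.9  73.9  31.7 -41.2]
red [576.9   5.6 146.7  79.5 -79.2]
```

View pics/w4o.png

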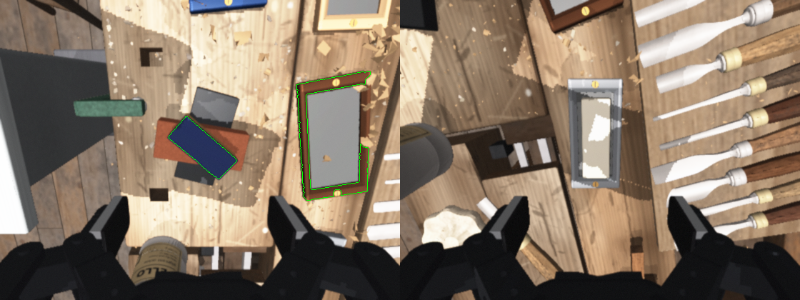

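The white stone is in its holder in the right half. In the left half the blue stone's outline comes out at 74x32, not 82x55, so I'll look closer before acting.

```bash
python3 - <<'E'
import cv2
im=cv2.imread("pics/w4.png")
cv2.imwrite("pics/w4c.png",cv2.resize(im[110:270,200:360],(600,600),interpolation=3))
E
```

```text
(no output)
```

View pics/w4c.png

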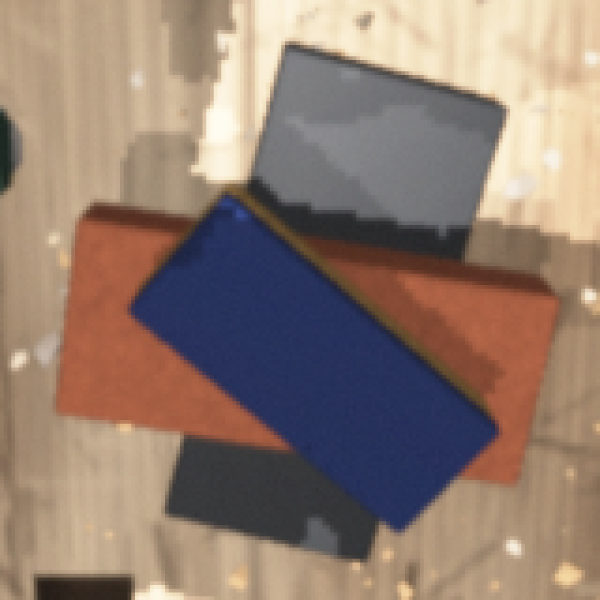

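The crop shows a clean dark-blue top face with corners at about (225,195), (497,430), (400,532) and (132,310), and the red and grey stones below it. I'll cast the corners of all three.

```bash
python3 - <<'E'
from h import *
m=manip.camera_model("wrist"); print(m["origin"])
f=lambda p:np.array(p)/3.75+[200,110]-.4
for n,p,z in(("blue",[(225,195),(497,430),(400,532),(132,310)],.072),("red",[(80,220),(555,297),(520,485),(55,412)],.049),("grey",[(285,45),(505,105),(368,558),(165,513)],.025)):
    w=ray(m,f(p),z)*1000; print(n,np.round(w).tolist(),cv2.minAreaRect(w.astype(np.float32)), np.round(np.linalg.norm(w-np.roll(w,-1,0),axis=1)))
E
```

```text
[0.41957258 0.07769008 0.32037155]
blue [[407.0, 38.0], [463.0, -11.0], [443.0, -34.0], [387.0, 15.0]] ((424.8905029296875, 1.9296951293945312), (30.42641258239746, 75.08975982666016), 48.817081451416016) [75. 30. 74. 30.]
red [[374.0, 29.0], [478.0, 12.0], [473.0, -33.0], [366.0, -15.0]] ((423.1307373046875, -1.6783294677734375), (44.945343017578125, 108.1427230834961), 80.5549087524414) [105.  45. 108.  45.]
grey [[418.0, 65.0], [469.0, 51.0], [440.0, -63.0], [388.0, -50.0]] ((428.6034851074219, 0.48431396484375), (118.8034896850586, 53.25423812866211), 75.31140899658203) [ 52. 118.  53. 119.]
```

Red (108x45) and grey (119x53) check out. The blue face reads about 75x30, centred at (424,2.4) with yaw about 139°, so it looks narrower than stated. The fingers will measure its true width, and an 85 mm opening covers either case.

```bash
python3 -c "
from h import *
plan(424,2.4,120,138.8)"
```

```text
t 9.45 tcp [ 4.190e+02 -3.000e-01  1.772e+02] yaw 90.0 tilt [ 0.0003 -0.0004] F [0.  1.1 0.4] gap 85.1 -> shift [0.09 0.17 1.91] turn -6.1
```

Emit:
drive_tool --motion '[[[85, 0, 0, 0.1, -0.8], [85, 0.05, 0.05, 0.4, -1.7], [85, 0.05, 0.1, 0.8, -2.6], [85, 0.09, 0.15, 1.2, -3.5], [85, 0.09, 0.17, 1.6, -4.4], [85, 0.09, 0.17, 1.9, -5.3], [85, 0.09, 0.17, 1.9, -6.0], [85, 0.09, 0.17, 1.9, -6.1], [85, 0.09, 0.17, 1.9, -6.1]]]'

```text
t: 10.35
tcp_pos: [0.4245, 0.0019, 0.1204]
tool_rot: [0.353, 0.936, 0.0, 0.0]
force: [-0.2, -0.4, -0.4]
finger_gap: 0.994
gripper_force: 0.0
```

```bash
python3 - <<'E'
from h import *
plan(424,2.4,57,138.8)
m=manip.camera_model("wrist"); im=manip.snapshot("wrist")[:,:,::-1].copy(); cv2.imwrite("pics/w5.png",im)
H,S,V=cv2.split(cv2.cvtColor(im,cv2.COLOR_BGR2HSV))
mb=((H>100)&(H<130)&(S>100)).astype(np.uint8)
mb[:, :180]=0; mb[:,380:]=0
r,c=rect(m,cv2.morphologyEx(mb,cv2.MORPH_OPEN,np.ones((3,3))),.072); print(r)
E
```

```text
t 10.35 tcp [424.5   1.9 120.4] yaw 138.6 tilt [ 0.0009 -0.0003] F [-0.2 -0.4 -0.4] gap 84.9 -> shift [0.03 0.   2.11] turn -0.02
[422.7   3.   75.   31.  -41.3]
```

View pics/w5.png

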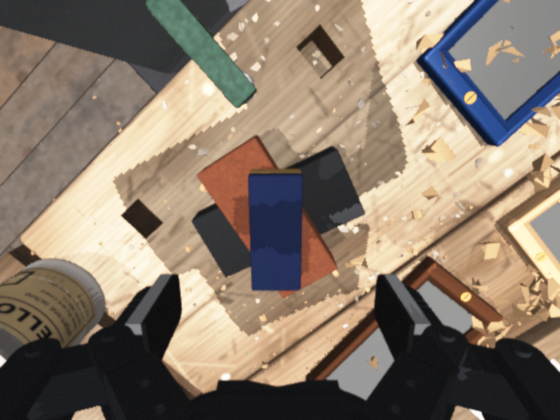

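The blue stone spans (249–302, 170–290), measures about 75x31, and sits centred between the fingers. I'll descend and close to feel its width.

Emit:
drive_tool --motion '[[[85, 0.02, 0, 0.6, 0], [85, 0.02, 0, 1.2, 0], [85, 0.02, 0, 1.7, 0], [85, 0.02, 0, 2.0, 0], [85, 0.02, 0, 2.1, 0], [62, 0, 0, 2.1, 0], [45, 0, 0, 2.1, 0], [20, 0, 0, 2.1, 0], [20, 0, 0, 2.1, 0], [20, 0, 0, 2.1, 0]]]'

```text
t: 11.4
tcp_pos: [0.4235, 0.0028, 0.0583]
tool_rot: [0.352, 0.936, 0.0, 0.001]
force: [-0.9, 0.0, 5.6]
finger_gap: 0.359
gripper_force: 40.1
```

Emit:
drive_tool --motion '[[[20, 0, 0, 0, 0], [20, 0, 0, 0, 0]]]'

```text
t: 11.6
tcp_pos: [0.4236, 0.0027, 0.0583]
tool_rot: [0.352, 0.936, 0.0, 0.001]
force: [-0.8, -0.0, 5.2]
finger_gap: 0.365
gripper_force: 40.1
```

The fingers stop at 31 mm, so the stone really is about 32 mm wide, not the 55 mm stated. That changes nothing about where it belongs: it's the blue stone, so it goes centred in the blue holder. I'll lift.

Emit:
drive_tool --motion '[[[20, 0, 0, -0.1, 0], [20, 0, 0, -0.3, 0], [20, 0, 0, -0.6, 0], [20, 0, 0, -1.2, 0], [20, 0, 0, -1.8, 0], [20, 0, 0, -2.4, 0], [20, 0, 0, -2.8, 0], [20, 0, 0, -2.9, 0]]]'

```text
t: 12.4
tcp_pos: [0.424, 0.0028, 0.1463]
tool_rot: [0.352, 0.936, 0.0, 0.002]
force: [0.2, 0.5, -1.9]
finger_gap: 0.362
gripper_force: 40.1
```

```bash
python3 - <<'E'
from h import *
plan(445.4,210.5,110,95.2)
cv2.imwrite("pics/w6.png",manip.snapshot("wrist")[:,:,::-1])
E
```

```text
t 12.4 tcp [424.    2.8 146.3] yaw 138.8 tilt [ 0.0033 -0.0008] F [ 0.2  0.5 -1.9] gap 30.9 -> shift [4.03 5.68 1.21] turn 5.45
```

Emit:
drive_tool --motion '[[[20, 0.2, 0.3, 0, 0.3], [20, 0.7, 1, 0.1, 0.9], [20, 1.3, 1.8, 0.2, 1.6], [20, 1.9, 2.7, 0.4, 2.4], [20, 2.5, 3.6, 0.6, 3.2], [20, 3.1, 4.4, 0.8, 4], [20, 3.6, 5.1, 1, 4.7], [20, 3.9, 5.5, 1.2, 5.2], [20, 4.03, 5.68, 1.2, 5.45], [20, 4.03, 5.68, 1.2, 5.45]]]'

```text
t: 13.45
tcp_pos: [0.4439, 0.2115, 0.1077]
tool_rot: [0.674, 0.739, -0.001, -0.001]
force: [0.2, -0.7, -1.4]
finger_gap: 0.361
gripper_force: 40.0
```

```bash
python3 - <<'E'
from h import *
plan(445.4,210.5,21,95.2)
m=manip.camera_model("wrist"); im=manip.snapshot("wrist")[:,:,::-1].copy(); cv2.imwrite("pics/w7.png",im)
E
```

```text
t 13.45 tcp [443.9 211.5 107.7] yaw 95.3 tilt [-0.0017 -0.0003] F [ 0.2 -0.7 -1.4] gap 30.8 -> shift [-0.04  0.05  2.89] turn 0.01
```

View pics/w7.png

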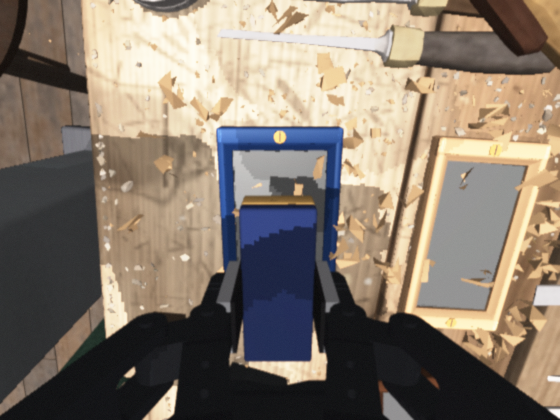

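The blue stone is centred across its recess, with yellow below and blue on top. I'll lower it.

Emit:
drive_tool --motion '[[[20, -0.03, 0.04, 0.4, 0], [20, -0.03, 0.04, 1, 0], [20, -0.03, 0.04, 1.6, 0], [20, -0.03, 0.04, 2.1, 0], [20, -0.03, 0.04, 2.5, 0], [20, -0.03, 0.04, 2.7, 0], [20, -0.03, 0.04, 2.8, 0], [20, -0.03, 0.04, 2.86, 0], [20, -0.03, 0.04, 2.9, 0], [20, -0.03, 0.04, 2.9, 0]]]'

```text
t: 14.5
tcp_pos: [0.4461, 0.21, 0.0219]
tool_rot: [0.674, 0.739, 0.0, 0.0]
force: [0.2, -0.2, -1.9]
finger_gap: 0.359
gripper_force: 40.0
```

Emit:
drive_tool --motion '[[[20, 0, 0, 0.03, 0], [20, 0, 0, 0.06, 0], [20, 0, 0, 0.08, 0], [20, 0, 0, 0.08, 0]]]'

```text
t: 14.9
tcp_pos: [0.4459, 0.21, 0.0194]
tool_rot: [0.674, 0.738, 0.0, 0.0]
force: [-0.4, 0.5, -0.6]
finger_gap: 0.361
gripper_force: 40.2
```

Emit:
drive_tool --motion '[[[20, 0, 0, 0.02, 0], [20, 0, 0, 0.04, 0], [20, 0, 0, 0.05, 0], [20, 0, 0, 0.05, 0]]]'

```text
t: 15.3
tcp_pos: [0.446, 0.21, 0.0193]
tool_rot: [0.674, 0.739, 0.0, 0.0]
force: [-1.8, -0.0, 14.1]
finger_gap: 0.359
gripper_force: 41.8
```

Emit:
drive_tool --motion '[[[34, 0, 0, 0, 0], [40, 0, 0, 0, 0], [60, 0, 0, 0, 0], [80, 0, 0, -0.1, 0], [85, 0, 0, -0.5, 0], [85, 0, 0, -1.2, 0], [85, 0, 0, -2.4, 0], [85, 0, 0, -3.6, 0], [85, 0, 0, -4.3, 0], [85, 0, 0, -4.5, 0]]]'

```text
t: 16.3
tcp_pos: [0.4473, 0.2103, 0.1558]
tool_rot: [0.674, 0.739, 0.002, 0.002]
force: [0.1, 0.3, -0.2]
finger_gap: 0.998
gripper_force: 0.0
```

```bash
python3 - <<'E'
from h import *
m=manip.camera_model("wrist"); im=manip.snapshot("wrist")[:,:,::-1].copy(); cv2.imwrite("pics/w8.png",im)
plan(423,-1.7,140,170.5)
E
```

```text
t 16.35 tcp [447.  210.3 155.2] yaw 95.2 tilt [0.0048 0.001 ] F [0.3 0.6 0.4] gap 85.3 -> shift [-6.96 -1.44  0.5 ] turn -9.41
```

Emit:
drive_tool --motion '[[[85, -0.3, 0, 0, -0.6], [85, -1, -0.2, 0, -1.5], [85, -1.9, -0.4, 0, -2.5], [85, -2.8, -0.6, 0.1, -3.5], [85, -3.7, -0.8, 0.2, -4.5], [85, -4.6, -1, 0.3, -5.5], [85, -5.5, -1.2, 0.4, -6.5], [85, -6.3, -1.3, 0.5, -7.5], [85, -6.8, -1.4, 0.5, -8.5], [85, -6.96, -1.44, 0.5, -9.4]]]'

```text
t: 17.35
tcp_pos: [0.4209, -0.0032, 0.1366]
tool_rot: [0.082, 0.997, 0.0, -0.001]
force: [-0.6, -0.6, -0.0]
finger_gap: 0.992
gripper_force: 0.0
```

Emit:
drive_tool --motion '[[[85, 0, 0, 0, 0], [85, 0, 0, 0, 0]]]'

```text
t: 17.55
tcp_pos: [0.4211, -0.0017, 0.137]
tool_rot: [0.085, 0.996, 0.0, -0.001]
force: [-0.8, 0.4, -0.2]
finger_gap: 0.998
gripper_force: 0.0
```

```bash
python3 - <<'E'
from h import *
m=manip.camera_model("wrist"); im=manip.snapshot("wrist")[:,:,::-1].copy(); cv2.imwrite("pics/w9.png",im)
H,S,V=cv2.split(cv2.cvtColor(im,cv2.COLOR_BGR2HSV))
mr=(((H<12)|(H>172))&(S>130)&(V>60)).astype(np.uint8); mr[:,:170]=0; mr[:,390:]=0; mr[:100]=0; mr[350:]=0
r,c=rect(m,cv2.morphologyEx(mr,cv2.MORPH_OPEN,np.ones((5,5))),.049); print(r)
plan(r[0],r[1],32,r[4])
im=cv2.drawContours(im,[c[:,None]],-1,(0,255,0),1)
cv2.imwrite("pics/w9o.png",np.hstack([cv2.resize(im,(400,300)),cv2.resize(cv2.imread("pics/w8.png"),(400,300))]))
E
```

```text
[420.1  -0.7 107.9  45.7  -9.4]
t 17.6 tcp [421.2  -1.5 137.2] yaw 170.3 tilt [-0.0015  0.0005] F [ 0.3 -0.3  0.4] gap 84.9 -> shift [0.04 0.02 3.51] turn 22.46
```

View pics/w9o.png

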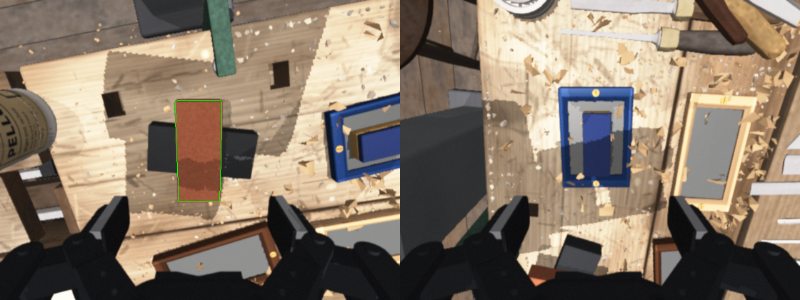

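The red outline measures 107.9x45.7 at (420.1,−0.7), and the blue stone sits inside its recess in the right half. I'll descend on red.

Emit:
drive_tool --motion '[[[85, 0.04, 0.02, 0.6, 0], [85, 0.04, 0.02, 1.5, 0], [85, 0.04, 0.02, 2.4, 0], [85, 0.04, 0.02, 3, 0], [85, 0.04, 0.02, 3.4, 0], [85, 0.04, 0.02, 3.48, 0], [70, 0.04, 0.02, 3.48, 0], [55, 0.04, 0.02, 3.48, 0], [35, 0.04, 0.02, 3.48, 0], [35, 0.04, 0.02, 3.48, 0]]]' --squeeze 50

```text
t: 18.6
tcp_pos: [0.4211, -0.0012, 0.0343]
tool_rot: [0.084, 0.996, -0.0, 0.001]
force: [-1.0, 0.1, 5.1]
finger_gap: 0.513
gripper_force: 51.5
```

Emit:
drive_tool --motion '[[[35, 0, 0, 0, 0], [35, 0, 0, 0, 0], [35, 0, 0, 0, 0]]]'

```text
t: 18.9
tcp_pos: [0.4211, -0.0012, 0.0343]
tool_rot: [0.084, 0.996, -0.0, 0.001]
force: [-0.8, 0.8, 6.6]
finger_gap: 0.526
gripper_force: 51.8
```

Red is gripped: 45 mm opening for 46 mm. I'll lift.

Emit:
drive_tool --motion '[[[35, 0, 0, -0.1, 0], [35, 0, 0, -0.3, 0], [35, 0, 0, -0.6, 0], [35, 0, 0, -1.2, 0], [35, 0, 0, -1.9, 0], [35, 0, 0, -2.6, 0], [35, 0, 0, -3.1, 0], [35, 0, 0, -3.3, 0]]]'

```text
t: 19.7
tcp_pos: [0.4211, -0.0012, 0.134]
tool_rot: [0.084, 0.996, -0.0, 0.001]
force: [-0.0, -0.0, -3.0]
finger_gap: 0.52
gripper_force: 51.9
```

```bash
python3 -c "
from h import *
plan(588.5,201.3,110,91.1)"
```

```text
t 19.7 tcp [421.1  -1.2 134. ] yaw 170.4 tilt [ 0.0028 -0.0008] F [-0. -0. -3.] gap 44.4 -> shift [-4.37  7.59  0.81] turn 9.91
```

Emit:
drive_tool --motion '[[[35, -0.2, 0.3, 0, 0.5], [35, -0.6, 1, 0, 1.4], [35, -1.1, 1.8, 0, 2.4], [35, -1.6, 2.8, 0, 3.4], [35, -2.1, 3.7, 0.1, 4.4], [35, -2.7, 4.7, 0.2, 5.4], [35, -3.2, 5.6, 0.3, 6.4], [35, -3.7, 6.5, 0.5, 7.4], [35, -4.1, 7.2, 0.7, 8.4], [35, -4.37, 7.59, 0.8, 9.3]]]'

```text
t: 20.7
tcp_pos: [0.588, 0.2031, 0.107]
tool_rot: [0.671, 0.742, -0.0, -0.001]
force: [-0.4, -0.7, -2.7]
finger_gap: 0.523
gripper_force: 51.9
```

```bash
python3 -c "
from h import *
plan(588.5,201.3,110,91.1)"
```

```text
t 20.7 tcp [588.  203.1 107. ] yaw 95.8 tilt [-0.0015  0.0001] F [-0.4 -0.7 -2.7] gap 44.7 -> shift [-0.06  0.01 -0.1 ] turn 0.58
```

Emit:
drive_tool --motion '[[[35, -0.05, 0.03, 0, 0.4], [35, -0.05, 0.03, 0, 0.58], [35, -0.05, 0.03, 0, 0.58], [35, -0.05, 0.03, 0, 0.58]]]'

```text
t: 21.1
tcp_pos: [0.5883, 0.1998, 0.1081]
tool_rot: [0.698, 0.716, -0.0, -0.0]
force: [-0.3, -0.0, -2.9]
finger_gap: 0.523
gripper_force: 52.0
```

```bash
python3 - <<'E'
from h import *
plan(589.3,201.3,20,91.1)
m=manip.camera_model("wrist"); im=manip.snapshot("wrist")[:,:,::-1].copy(); cv2.imwrite("pics/w10.png",im)
E
```

```text
t 21.1 tcp [588.3 199.8 108.1] yaw 91.4 tilt [-0.0012 -0.0002] F [-0.3 -0.  -2.9] gap 44.7 -> shift [0.05 0.04 2.94] turn 0.04
```

View pics/w10.png

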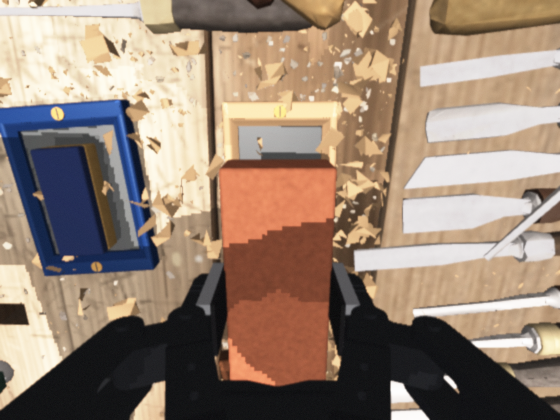

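The red stone is square over its recess (stone 222–335, holder 222–338), with the screw at (279,111). I'll lower it.

Emit:
drive_tool --motion '[[[35, 0.05, 0.03, 0.4, 0], [35, 0.05, 0.03, 1, 0], [35, 0.05, 0.03, 1.7, 0], [35, 0.05, 0.03, 2.3, 0], [35, 0.05, 0.03, 2.6, 0], [35, 0.05, 0.03, 2.75, 0], [35, 0.05, 0.03, 2.85, 0], [35, 0.05, 0.03, 2.91, 0], [35, 0.05, 0.03, 2.95, 0], [35, 0.05, 0.03, 2.95, 0]]]'

```text
t: 22.15
tcp_pos: [0.5902, 0.2017, 0.0203]
tool_rot: [0.699, 0.715, 0.0, 0.0]
force: [-0.4, -0.1, -2.8]
finger_gap: 0.518
gripper_force: 51.9
```

Emit:
drive_tool --motion '[[[35, 0, 0, 0.02, 0], [35, 0, 0, 0.04, 0], [35, 0, 0, 0.05, 0], [35, 0, 0, 0.05, 0]]]'

```text
t: 22.55
tcp_pos: [0.5901, 0.2017, 0.0193]
tool_rot: [0.699, 0.716, 0.0, 0.0]
force: [-1.8, -0.0, 7.3]
finger_gap: 0.521
gripper_force: 52.9
```

Contact came at the expected height with 7 N. I'll release, rise and go back to the grey stone.

Emit:
drive_tool --motion '[[[48, 0, 0, 0, 0], [54, 0, 0, 0, 0], [65, 0, 0, 0, 0], [80, 0, 0, -0.1, 0], [85, 0, 0, -0.5, 0], [85, 0, 0, -1.2, 0], [85, 0, 0, -2.4, 0], [85, 0, 0, -3.6, 0], [85, 0, 0, -4.3, 0], [85, 0, 0, -4.5, 0]]]'

```text
t: 23.55
tcp_pos: [0.5918, 0.2021, 0.1574]
tool_rot: [0.699, 0.716, 0.003, 0.002]
force: [0.5, 0.5, -0.4]
finger_gap: 0.996
gripper_force: 0.0
```

```bash
python3 - <<'E'
from h import *
cv2.imwrite("pics/w11.png",manip.snapshot("wrist")[:,:,::-1])
plan(428,0.5,120,75.3)
E
```

```text
t 23.6 tcp [591.3 201.9 156.6] yaw 91.4 tilt [0.0055 0.0009] F [0.8 0.6 0.1] gap 84.9 -> shift [-6.58 -5.61  1.18] turn 2.01
```

Emit:
drive_tool --motion '[[[85, -0.4, -0.3, 0, 0.1], [85, -1.2, -1, 0.1, 0.3], [85, -2.1, -1.8, 0.3, 0.6], [85, -3, -2.6, 0.5, 0.9], [85, -4, -3.4, 0.7, 1.2], [85, -5, -4.3, 0.9, 1.5], [85, -5.9, -5, 1.1, 1.8], [85, -6.4, -5.5, 1.2, 2], [85, -6.58, -5.61, 1.2, 2], [85, -6.58, -5.61, 1.2, 2]]]'

```text
t: 24.6
tcp_pos: [0.4259, -0.0001, 0.1169]
tool_rot: [0.792, 0.611, -0.0, -0.001]
force: [0.1, 1.2, 0.9]
finger_gap: 0.994
gripper_force: 0.0
```

Emit:
drive_tool --motion '[[[85, 0, 0, 0, 0], [85, 0, 0, 0, 0]]]'

```text
t: 24.8
tcp_pos: [0.4274, 0.0008, 0.1174]
tool_rot: [0.791, 0.612, 0.0, 0.0]
force: [0.3, -0.3, 0.6]
finger_gap: 0.998
gripper_force: 0.0
```

```bash
python3 - <<'E'
from h import *
m=manip.camera_model("wrist"); im=manip.snapshot("wrist")[:,:,::-1].copy(); cv2.imwrite("pics/w12.png",im)
p=proj(m,[[.428,.0005,.025]])[0].astype(int); print(p)
lab=cv2.cvtColor(im,cv2.COLOR_BGR2LAB).astype(float)
k=(np.hypot(lab[...,1]-128,lab[...,2]-128)<8).astype(np.uint8); k[:,:170]=0; k[:,390:]=0; k[330:]=0
k=cv2.morphologyEx(cv2.morphologyEx(k,cv2.MORPH_CLOSE,np.ones((5,5))),cv2.MORPH_OPEN,np.ones((9,9)))
r,c=rect(m,k,.025); print(r)
plan(r[0],r[1],8,r[4])
cv2.imwrite("pics/w12o.png",cv2.drawContours(im,[c[:,None]],-1,(0,255,0),1))
E
```

```text
[277 216]
[427.1   1.8 120.4  53.2  75.2]
t 24.85 tcp [427.2   0.8 117.4] yaw 75.5 tilt [ 0.0012 -0.0002] F [ 0.2  0.5 -0.5] gap 84.7 -> shift [ 0.03 -0.02  3.65] turn 0.03
```

View pics/w12o.png

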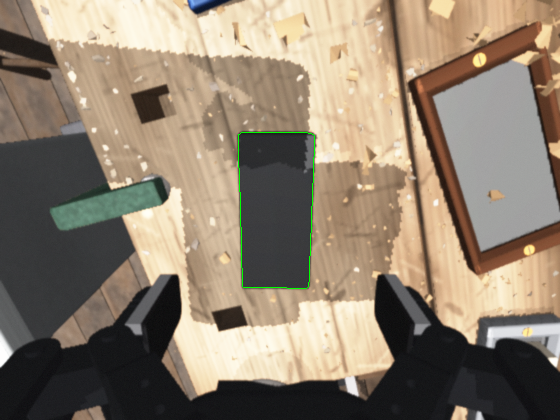

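The grey outline measures 120.4x53.2 at (427.1,1.8), centred between the fingers, which matches its size. That was my 14th and last picture view, so the rest goes by measurement.

Emit:
drive_tool --motion '[[[85, 0.03, -0.02, 0.6, 0], [85, 0.03, -0.02, 1.5, 0], [85, 0.03, -0.02, 2.4, 0], [85, 0.03, -0.02, 3.1, 0], [85, 0.03, -0.02, 3.5, 0], [85, 0.03, -0.02, 3.6, 0], [70, 0.03, -0.02, 3.6, 0], [60, 0.03, -0.02, 3.6, 0], [42, 0.03, -0.02, 3.6, 0], [42, 0.03, -0.02, 3.6, 0]]]' --squeeze 60

```text
t: 25.85
tcp_pos: [0.4264, 0.0014, 0.0104]
tool_rot: [0.791, 0.611, 0.001, 0.001]
force: [-0.4, 1.2, 5.6]
finger_gap: 0.614
gripper_force: 63.6
```

Emit:
drive_tool --motion '[[[42, 0, 0, 0, 0], [42, 0, 0, 0, 0], [42, 0, 0, 0, 0]]]'

```text
t: 26.15
tcp_pos: [0.4264, 0.0014, 0.0104]
tool_rot: [0.791, 0.611, 0.001, 0.001]
force: [0.4, 1.3, 5.8]
finger_gap: 0.61
gripper_force: 63.7
```

Emit:
drive_tool --motion '[[[42, 0, 0, -0.1, 0], [42, 0, 0, -0.3, 0], [42, 0, 0, -0.6, 0], [42, 0, 0, -1.2, 0], [42, 0, 0, -1.9, 0], [42, 0, 0, -2.6, 0], [42, 0, 0, -3.1, 0], [42, 0, 0, -3.3, 0]]]'

```text
t: 26.95
tcp_pos: [0.4264, 0.0012, 0.1101]
tool_rot: [0.791, 0.611, 0.001, 0.001]
force: [-0.3, 0.5, -2.3]
finger_gap: 0.614
gripper_force: 63.7
```

```bash
python3 -c "
from h import *
plan(597.4,-5.9,100,100.7)"
```

```text
t 26.95 tcp [426.4   1.2 110.1] yaw 75.4 tilt [ 0.0028 -0.0008] F [-0.3  0.5 -2.3] gap 52.4 -> shift [1.21 5.57 0.35] turn -3.17
```

Emit:
drive_tool --motion '[[[42, 0.1, 0.3, 0, -0.2], [42, 0.2, 0.9, 0, -0.5], [42, 0.4, 1.8, 0, -1], [42, 0.6, 2.7, 0.1, -1.5], [42, 0.8, 3.6, 0.2, -2], [42, 1, 4.5, 0.3, -2.5], [42, 1.1, 5.1, 0.35, -2.9], [42, 1.2, 5.5, 0.35, -3.1], [42, 1.21, 5.57, 0.35, -3.17], [42, 1.21, 5.57, 0.35, -3.17]]]'

```text
t: 27.95
tcp_pos: [0.5963, -0.0056, 0.0966]
tool_rot: [0.638, 0.77, -0.001, -0.001]
force: [0.6, 1.1, -3.2]
finger_gap: 0.615
gripper_force: 63.7
```

```bash
python3 - <<'E'
from h import *
plan(597.4,-5.9,20.4,100.7)
m=manip.camera_model("wrist"); im=manip.snapshot("wrist")[:,:,::-1].copy(); cv2.imwrite("pics/w13.png",im)
# far screw and holder far end, brass-coloured screw nearest where expected
a=np.radians(100.7);u=np.array([np.cos(a),np.sin(a)])
for d in (73,74,75): print(d,proj(m,[np.r_[np.array([.5974,-.0059])+u*d/1000,.017]]))
H,S,V=cv2.split(cv2.cvtColor(im,cv2.COLOR_BGR2HSV))
k=((H>18)&(H<32)&(S>130)&(V>140)).astype(np.uint8)
n,l,st,ce=cv2.connectedComponentsWithStats(k)
for i in range(1,n):
    if st[i,4]>25 and 200<ce[i][0]<360: print(st[i,4],ce[i],ray(m,ce[i],.017)*1000)
E
```

```text
t 27.95 tcp [596.3  -5.6  96.6] yaw 100.7 tilt [-0.0023  0.0005] F [ 0.6  1.1 -3.2] gap 52.5 -> shift [-0.02  0.04  2.54] turn 0.0
73 [[278.25645651 114.38991043]]
74 [[278.26072712 112.74983304]]
75 [[278.26500987 111.10509922]]
```

Emit:
drive_tool --motion '[[[42, -0.03, 0.03, 0.4, 0], [42, -0.03, 0.03, 0.9, 0], [42, -0.03, 0.03, 1.4, 0], [42, -0.03, 0.03, 1.9, 0], [42, -0.03, 0.03, 2.2, 0], [42, -0.03, 0.03, 2.35, 0], [42, -0.03, 0.03, 2.43, 0], [42, -0.03, 0.03, 2.49, 0], [42, -0.03, 0.03, 2.53, 0], [42, -0.03, 0.03, 2.53, 0]]]'

```text
t: 29.0
tcp_pos: [0.5981, -0.0066, 0.0223]
tool_rot: [0.638, 0.77, 0.0, 0.0]
force: [-0.2, -0.1, -2.0]
finger_gap: 0.615
gripper_force: 63.6
```

Emit:
drive_tool --motion '[[[42, 0, 0, 0.02, 0], [42, 0, 0, 0.04, 0], [42, 0, 0, 0.05, 0], [42, 0, 0, 0.05, 0]]]'

```text
t: 29.4
tcp_pos: [0.5979, -0.0065, 0.0205]
tool_rot: [0.638, 0.77, 0.0, 0.0]
force: [0.7, -0.6, -3.0]
finger_gap: 0.618
gripper_force: 63.7
```

Emit:
drive_tool --motion '[[[42, 0, 0, 0.02, 0], [42, 0, 0, 0.04, 0], [42, 0, 0, 0.05, 0], [42, 0, 0, 0.05, 0]]]'

```text
t: 29.8
tcp_pos: [0.5979, -0.0065, 0.0204]
tool_rot: [0.638, 0.77, 0.0, 0.0]
force: [-2.2, -0.8, 7.4]
finger_gap: 0.613
gripper_force: 64.8
```

Contact came at the expected 20.4 mm. I'll release, rise, and back off so the top camera can see.

Emit:
drive_tool --motion '[[[55, 0, 0, 0, 0], [62, 0, 0, 0, 0], [70, 0, 0, 0, 0], [82, 0, 0, -0.1, 0], [85, 0, 0, -0.5, 0], [85, 0, 0, -1.2, 0], [85, 0, 0, -2.4, 0], [85, 0, 0, -3.6, 0], [85, 0, 0, -5, 0], [85, 0, 0, -6, 0]]]'

```text
t: 30.8
tcp_pos: [0.5986, -0.0066, 0.2027]
tool_rot: [0.638, 0.77, 0.001, 0.002]
force: [0.4, -0.3, 0.0]
finger_gap: 0.994
gripper_force: 0.0
```

```bash
python3 -c "
from h import *
cv2.imwrite('pics/w14.png',manip.snapshot('wrist')[:,:,::-1])
plan(500,-330,220,60)"
```

```text
t 30.85 tcp [601.5  -7.  207.5] yaw 100.7 tilt [ 0.0127 -0.0025] F [ 1.  -0.1  2.3] gap 84.7 -> shift [-9.95 -5.33 -0.43] turn 5.09
```

Emit:
drive_tool --motion '[[[85, -0.5, -0.3, -0.1, 0.3], [85, -1.5, -0.8, -0.2, 0.8], [85, -2.7, -1.4, -0.3, 1.4], [85, -3.9, -2.1, -0.4, 2], [85, -5.1, -2.8, -0.5, 2.6], [85, -6.3, -3.5, -0.5, 3.2], [85, -7.5, -4.1, -0.5, 3.8], [85, -8.7, -4.7, -0.5, 4.4], [85, -9.6, -5.2, -0.5, 4.9], [85, -9.95, -5.33, -0.5, 5.1]]]'

```text
t: 31.85
tcp_pos: [0.4937, -0.3327, 0.2129]
tool_rot: [0.868, 0.496, -0.001, -0.001]
force: [-0.4, 0.6, 0.5]
finger_gap: 0.995
gripper_force: 0.0
```

```bash
python3 -c "
from h import *
plan(200,-590,231,20)"
```

```text
t 31.85 tcp [ 493.7 -332.7  212.9] yaw 59.5 tilt [-0.0021  0.0005] F [-0.4  0.6  0.5] gap 85.0 -> shift [-12.36  -4.09  -0.59] turn 4.94
```

Emit:
drive_tool --motion '[[[85, -0.6, -0.2, -0.1, 0.3], [85, -1.8, -0.6, -0.2, 0.8], [85, -3.1, -1, -0.3, 1.3], [85, -4.5, -1.5, -0.4, 1.9], [85, -5.9, -2, -0.5, 2.5], [85, -7.3, -2.4, -0.6, 3.1], [85, -8.7, -2.9, -0.6, 3.7], [85, -10.1, -3.4, -0.6, 4.3], [85, -11.4, -3.8, -0.6, 4.7], [85, -12.3, -4.1, -0.6, 4.9]]]'

```text
t: 32.85
tcp_pos: [0.2025, -0.5879, 0.2311]
tool_rot: [0.984, 0.178, -0.0, -0.001]
force: [-0.8, -0.1, -0.4]
finger_gap: 0.997
gripper_force: 0.0
```

Emit:
drive_tool --motion '[[[85, 0, 0, 0, 0], [85, 0, 0, 0, 0]]]'

```text
t: 33.05
tcp_pos: [0.2045, -0.5862, 0.231]
tool_rot: [0.984, 0.179, 0.0, -0.001]
force: [0.7, -0.0, -0.7]
finger_gap: 0.998
gripper_force: 0.0
```

```bash
python3 - <<'E'
from h import *
m=manip.camera_model("top"); im=manip.snapshot("top")[:,:,::-1].copy(); cv2.imwrite("pics/t9.png",im)
H,S,V=cv2.split(cv2.cvtColor(im,cv2.COLOR_BGR2HSV))
lab=cv2.cvtColor(im,cv2.COLOR_BGR2LAB).astype(float)
hold=dict(red=(589.5,201.3,.034),grey=(597.4,-5.9,.035),white=(595.2,-221,.032),blue=(445.4,210.5,.033))
for n,(x,y,z) in hold.items():
    u,v=proj(m,[[x/1e3,y/1e3,z]])[0].astype(int)
    ref=np.median(lab[v-2:v+3,u-3:u+4].reshape(-1,3),0)
    for th in (14,22,30):
        k=np.linalg.norm((lab-ref)*[.6,1,1],axis=2)<th
        roi=np.zeros_like(k); roi[v-26:v+27,u-32:u+33]=1
        k=cv2.morphologyEx((k&roi).astype(np.uint8),cv2.MORPH_OPEN,np.ones((3,3)))
        try: r=rect(m,k,z)[0]; print(n,ref,r,"off",r[:2]-[x,y])
        except Exception: print(n,"none")
# tin / carving vs start
a=cv2.cvtColor(cv2.imread("pics/top0.png"),6); b=cv2.cvtColor(im,6)
for n,(u,v) in dict(tin=(348,260),carving=(400,260)).items():
    t=a[v-22:v+22,u-24:u+24]; q=cv2.matchTemplate(b[v-40:v+40,u-40:u+40],t,cv2.TM_CCOEFF_NORMED); _,s,_,l=cv2.minMaxLoc(q); print(n,s,np.array(l)-[16,18])
E
```

```text
red [129. 156. 163.] [589.5 199.7 105.9  42.8 -88.9] off [ 0.  -1.6]
red [129. 156. 163.] [590.7 199.8 106.2  45.2 -88.9] off [ 1.2 -1.5]
red [129. 156. 163.] [597.9 199.2 126.9  59.5 -88.9] off [ 8.4 -2.1]
grey [ 86. 128. 126.] [598.2  -9.1 119.9  52.7 -79.6] off [ 0.8 -3.2]
grey [ 86. 128. 126.] [598.6  -7.6 123.5  54.6 -79.6] off [ 1.2 -1.7]
grey [ 86. 128. 126.] [603.   -5.1 150.8 114.3 -88.9] off [5.6 0.8]
white [219. 124. 134.] [ 596.  -222.5   97.6   31.9   79.6] off [ 0.8 -1.5]
white [219. 124. 134.] [ 595.9 -222.7   97.9   31.9   79.6] off [ 0.7 -1.7]
white [219. 124. 134.] [ 595.7 -222.5   98.5   32.3   79.6] off [ 0.5 -1.5]
blue [ 65. 139.  96.] [446.2 206.3  72.4  30.4 -85.3] off [ 0.8 -4.2]
blue [ 65. 139.  96.] [446.4 207.1  74.8  31.1 -85.3] off [ 1.  -3.4]
blue [ 65. 139.  96.] [443.8 204.7 124.   84.6 -84.7] off [-1.6 -5.8]
tin 0.8385194540023804 [0 0]
carving 0.7321170568466187 [0 0]
```

All four stones measure within about 4 mm of their recess centres, each seated at the expected contact height. The tin and rosette haven't moved, and the arm is clear, so I'm handing in.

```bash
python3 -c "
from station import manip
print(manip.sign_off())"
```

```text
the job is handed in; nothing more can be done
None
```

All four stones lie in their own holders within about 4 mm of centre, the tin and rosette unmoved, and the job was handed in at about 33 s with no verdict returned; the blue stone measured about 75 x 32 mm (camera and fingers), not the stated 82 x 55, so it sits loosely in its recess.

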